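# Unlock the cutter drawer

### The job

The drawer of the grey cutter cabinet is locked. Take the round-headed key out of the wooden key block, push it fully home in the lock on top of the cabinet and turn it clockwise a quarter turn until it stops, then pull the drawer out by at least 10 cm by its bar handle. Leave the key in the lock, turned, and leave the square-headed key and the other baking things where they are.

Things in the scene. Friction and masses are not known exactly. Their poses are not given: they have to be found in the camera images.
- cabinet: Grey painted steel cabinet fixed to the table, 240 (x) x 280 (y) x 120 mm high, one drawer whose front faces its own -x. Origin: centre of its underside, on the table; z up. A square steel lock plate, 44 x 44 mm, stands 12 mm above its top, near the front left corner (own x -70, y +95 mm).
- keyhole (a point): Centre of the keyhole in the lock plate's top face (132 mm above the table); axes as the cabinet's, the key goes straight down. A slot 13.5 mm long (cabinet x) by 5.5 mm wide, 8 mm deep, widened by a 45 degree lead-in to 19.5 x 11.5 mm at the face. Below it the lock's turning barrel has a like slot, 16 mm deep. The fixed slot keeps the bit from turning until the key is down on its collar (within 1.5 mm).
- lock (a joint): Turn of the lock's barrel, rad: 0 locked (the barrel's slot along the cabinet's x, in line with the keyhole), grows clockwise seen from above, stops at 1.45. It draws a hidden bolt sideways; the drawer is free from about 0.9 on. Turning takes about 0.05 N m; no spring, it stays where it is left.
- drawer (a joint): How far the drawer is out, m: 0 shut, slides to the cabinet's -x, stop at 0.13. Held by the bolt while locked (1 to 2 mm of play); once free it takes 1 to 3 N and stays where it is left.
- handle (a point): Middle of the drawer's steel bar handle, on the bar's axis: a round bar 10 mm thick and 100 mm long along the cabinet's y, 85 mm above the table, 45 mm in front of the drawer's front. Moves with the drawer. Axes as the cabinet's.
- key_round: The key to use: steel, 40 g, black round head. Origin: its lower end (tip); z up the key, x along its width, y across its thickness. From the tip: flat bit 12 (x) x 4 (y) mm, 12 mm high; 5 mm round shank to 22 mm; collar 18 mm across, 22 to 28 mm; then the head. Fits either way round (half turn). Fully home the tip is 22 mm below the keyhole point, the collar on the lock plate.
- key_bow (a point): Centre of the round head of that key, 50 mm above its tip; axes as the key's. The head is a disc 36 mm across and 8 mm thick, top 68 mm above the tip, on a neck 14 x 8 mm that starts at the collar (28 mm). Its flat faces, 8 mm apart along y, are the place to grip.
- key_square: The other key, which does not fit (bit 16 mm wide): same build, with a taller rectangular head, 26 mm wide, 8 mm thick, up to 83 mm above its tip. Origin at its tip, z up. To be left in the block.
- key_block: Wooden block fixed to the table, 140 (x) x 60 (y) x 40 mm high, origin at the centre of its underside. The keys stand upright in two slots in its top (18 x 6 mm, a loose fit), 40 mm either side of its middle along x, blades along x, collars on the block's top, tips 18 mm above the table. Which key is in which slot varies. They lift straight out.
- rolling_pin: Wooden rolling pin lying on the table, 400 mm long, 56 mm thick. Bystander. Origin under its middle.
- cutter_star: Steel star-shaped cookie cutter, 80 mm across, 25 mm high, on the table. Bystander. Origin under its middle.
- cutter_moon: Steel crescent cookie cutter, 60 mm long, 25 mm high, lying on top of the cabinet towards its rear. Bystander. Origin at its underside.
- cutter_tree: White fir-tree cookie cutter, 65 mm long, 25 mm high, on the table. Bystander. Origin at its underside.
- bowl: White bowl, 170 mm across, 75 mm high, on the table. Bystander. Origin under its middle.
- jar: Closed glass jar, 76 mm across, 120 mm high, on the table. Bystander. Origin under its middle.
- spatula: Wooden-handled spatula lying on the table. Bystander. Origin under its middle.

How it is judged (in metres and radians):
On the way, in this order (a step that is already met when the one before it is completed fails the run):
1. the round-headed key is fully home in the lock, not yet turned (z of key_round in the frame of keyhole below -0.0195 m and horizontal distance between key_round and keyhole below 0.004 m and angle between key_round's own z axis and vertical below 0.15 rad and value of joint lock below 0.5 rad), for 0.1 s.
2. the key, still home, has turned the lock to the stop (z of key_round in the frame of keyhole below -0.0185 m and horizontal distance between key_round and keyhole below 0.004 m and angle between key_round's own z axis and vertical below 0.15 rad and value of joint lock above 1.2 rad), for 0.2 s.
At the end, for the whole second after the job is handed in: The drawer is at rest, at least 95 mm out; the lock is still turned beyond 1.2 rad; the round-headed key stands in it, at rest, its tip at least 17 mm below the lock face, within 4 mm of the keyhole's axis and within 0.15 rad of upright (value of joint drawer above 0.095 m and velocity of joint drawer between -0.02 and 0.02 m/s and value of joint lock above 1.2 rad and z of key_round in the frame of keyhole below -0.017 m and horizontal distance between key_round and keyhole below 0.004 m and angle between key_round's own z axis and vertical below 0.15 rad and linear speed of key_round below 0.02 m/s); the robot touches nothing.
It fails at once if the square-headed key is moved by more than 20 mm (distance of key_square from where it was at the start of the episode above 0.02 m).
It fails at once if a bystander is moved by more than 40 mm (distance of any of rolling_pin, cutter_star, cutter_moon, cutter_tree, bowl, jar, spatula from where it was at the start of the episode above 0.04 m).
It also fails if it takes over 56 s, if anything falls off the work surface, if the arm or the gripper's body presses on something with over 40 N, if the wrist force passes 120 N, or if a joint passes its speed limit or range.

### The arm

A 6-joint arm with a two-finger parallel gripper is mounted at the origin on the work surface. World frame = base frame: x ahead of the robot, y to its left, z up, the work surface at z = 0. Lengths are in mm, angles in rad, forces in N, time in s.
With the tool pointing down it reaches from about 375 to 925 mm from the base axis. Payload 5.7 kg.
Tool frame: the origin (TCP) lies midway between the tips of the shut fingers; the grasp point (between the pads) lies 19 mm behind it (ctrl.tcp_to_grasp is the distance from the TCP to the grasp point, in mm); z points along the fingers, y is the line along which they close (so a half turn about z gives the same grasp; the last joint's range is limited). The gripper opens to 85 mm and grips with 20 to 120 N. Pads are 22 mm wide; open, the fingers measure 114 mm over their backs; the gripper's body (76 mm by 85 mm) begins 54 mm behind the grasp point. The pads swing forward as they close: fully open they stand 13 mm farther back than shut.
Start: joints at [1.205, 0.359, 1.51, -0, 1.272, -0.115], TCP at [148.902, 581.198, 231.267] pointing down, gripper open.
Joint ranges: [-2.97, 2.97], [-1.01, 2.36], [0.21, 2.38], [-0.96, 4.11], [0.2, 2.71], [-2.98, 2.98]. Speed limits (rad/s): [2.39, 2.39, 3.14, 3.14, 3.14, 3.14].

### API

Orientations are given as a rotation vector (axis times angle).
In Python, from bench import ctrl gives the robot as it stands.
- The arm moves only by the tool move_arm, never from a script. Its argument "deltas" is a list of rows, each a list of 6 numbers: the shift along the tool's x, y, z in mm, then the turn, a rotation vector about the tool's x, y, z in rad. In form: [[tx, ty, tz, wx, wy, wz], ...]. A call has 1 to 8 rows; each row shifts and turns the commanded pose from where the row before left it, along the tool's axes as they then stand; what a row does not reach is not made up. A row lasts 1/10 s, in which the tool goes at most 50 mm and 8.59 degrees, less where a joint would pass 70% of its speed; a pose out of reach is approached as far as the arm can. A call with a gripper value outside its range is refused whole. "grip" is the opening in per cent of the stroke, from 0 (shut) to 100 (fully open), set as the call begins (left out, the last holds). The fingers move at their own pace and stop on an object; "newtons" is the grip in N (left out, the last holds). Time passes only in rows, so rows that do not move let the fingers close. It gives the time, the measured TCP pose, the force, the opening and the grip force at its end, in the units of the state.
- ctrl.observe(): the state, without advancing time (a new reading comes with each control period).
- ctrl.read_camera(name): name is "scene" or "top" or "wrist"; returns a dict with "image" (480x640x3 uint8, red, green, blue), "mtx" (3x3 intrinsics, pixels), "dist" ([k1, k2, p1, p2, k3] as OpenCV has them; the pictures are not rectified), "R" (3x3) and "t" (3): a world point X has camera coordinates R X + t. Camera axes: x right, y down, z forward; pixel columns grow to the right and rows downward; lengths in mm; the calibration is good to about 2 mm. A picture is of the moment at which its call begins. There is no depth.
- ctrl.job_done(): hands the job in; it is judged then, once.
The state is a dict: "time_s": time; "joints": joint angles; "dq": joint speeds; "joint_torque": joint torques, N m; "eef_pos": TCP position; "orientation": TCP orientation; "contact_force": force on the tool from outside, world axes, zero at the start; "moment": the same for the moment, N m; "gripper_width": finger opening in mm; "finger_force": force on a finger pad.
Only numpy, scipy, OpenCV 4.12 (cv2) and the standard library are available. Lean on these libraries where they do the work, as an engineer would, in place of code of your own. Each camera call takes 0.05 s, during which the arm holds its last target. There are 200 camera calls.

## Working session

There is one attempt and no reset: what is moved stays moved. The work goes in short steps, Python scripts to look and compute and a tool call to move; the robot and the scene stay as the last step left them, time stands still between calls to the robot, and variables do not carry over. Pictures are saved under pics/ and viewed, at most 10 in all, crops included, and the job is handed in when it is done.

Besides the shell and the picture viewer there is one more tool, called after "Emit:" as a command line: name --pt "numbers of a row" for each row, then --argument value for the rest. move_arm: Moves the arm, as the interface text tells. Its arguments: {"type":"object","properties":{"deltas":{"type":"array","items":{"type":"array","items":{"type":"number"}}},"grip":{"type":"number"},"newtons":{"type":"number"}},"required":["deltas"]}

```bash
mkdir -p pics; ls; cat > h.py <<'E'
import numpy as np, cv2
from bench import ctrl
def cam(n,save=None):
    c=ctrl.read_camera(n)
    for k in("mtx","dist","R","t"): c[k]=np.array(c[k],float)
    if save: cv2.imwrite(f"pics/{save}.png",cv2.cvtColor(c["image"],cv2.COLOR_RGB2BGR))
    return c
def ray(c,uv):
    p=cv2.undistortPoints(np.array([[uv]],float),c["mtx"],c["dist"])[0,0]
    return -c["R"].T@c["t"].ravel(), c["R"].T@np.array([*p,1])
def onz(c,uv,z):
    o,d=ray(c,uv); return (o+d*(z-o[2])/d[2]).round(1)
def proj(c,X):
    return cv2.projectPoints(np.array(X,float).reshape(-1,3),cv2.Rodrigues(c["R"])[0],c["t"].ravel(),c["mtx"],c["dist"])[0].reshape(-1,2).round(1)
E
python3 - <<'E'
from h import *
import pickle
for n in("top","scene"):
    c=cam(n,n+"0"); pickle.dump(c,open(n+".pkl","wb")); print(n,(-c["R"].T@c["t"].ravel()).round(),c["R"].round(2).tolist())
s=ctrl.observe();print(s)
E
```

```text
pics
top [ 379.   16. 1197.] [[-0.02, -1.0, 0.01], [-0.99, 0.02, -0.15], [0.15, -0.01, -0.99]]
scene [1117.  702. 1026.] [[-0.78, 0.63, -0.01], [0.46, 0.56, -0.69], [-0.43, -0.54, -0.72]]
{'time_s': 0.1, 'joints': array([ 1.20488464e+00,  3.59441848e-01,  1.51132896e+00,  1.05386767e-05,
        1.27252139e+00, -1.15104687e-01]), 'dq': array([ 0.00088026, -0.00083834, -0.00397711,  0.0007749 , -0.00064138,
        0.0001618 ]), 'joint_torque': array([ 5.28155888e-04, -5.28653741e+01, -2.79351747e+01, -2.62822787e-04,
        4.89058861e-03,  1.03508370e-05]), 'eef_pos': array([148.69405691, 580.64145169, 230.53056153]), 'orientation': array([-3.92887781e-01, -3.11650959e+00,  2.58869979e-03]), 'contact_force': array([ 0.85392658, -0.08753637, -0.18209244]), 'moment': array([ 0.00543926,  0.004903  , -0.0348069 ]), 'finger_force': 0.0, 'gripper_width': 85.25045661616105}
```

View pics/top0.png

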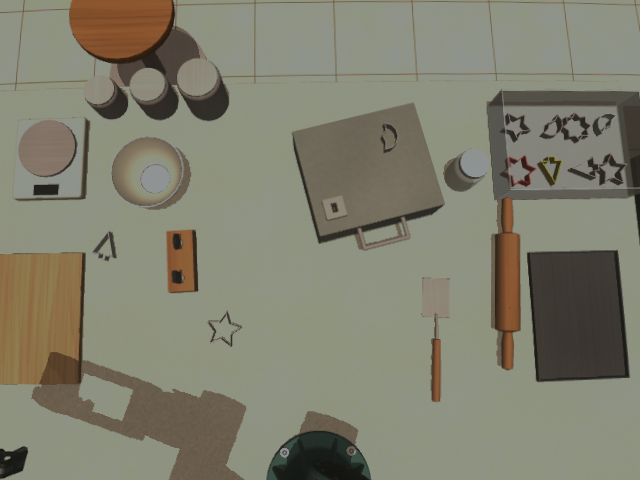

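View pics/scene0.png

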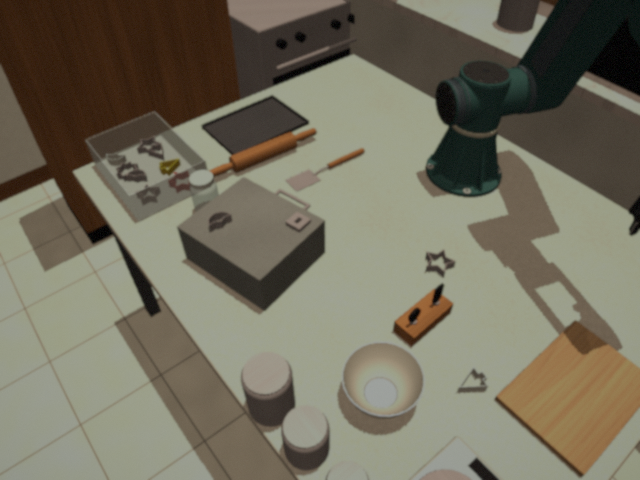

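The top view shows the block at (182,261) with keys at (178,242) and (178,277), the lock plate at (334,207) and the handle around (385,240). In the scene view the taller square key is at (438,293) and the round one at (414,316), so the round key is the far one. Next I measure them.

```bash
python3 - <<'E'
from h import *
import pickle
T=pickle.load(open("top.pkl","rb"));S=pickle.load(open("scene.pkl","rb"))
def comps(c,m,box,mn=15):
    u0,v0,u1,v1=box; k=np.zeros(m.shape,np.uint8); k[v0:v1,u0:u1]=m[v0:v1,u0:u1]
    out=[]
    for q in cv2.findContours(k,cv2.RETR_EXTERNAL,cv2.CHAIN_APPROX_NONE)[0]:
        if cv2.contourArea(q)>=mn: out.append((cv2.minAreaRect(q),cv2.contourArea(q),cv2.boundingRect(q)))
    return out
for n,c,b in(("T",T,(160,225,205,300)),("S",S,(385,270,465,350))):
    dark=(c["image"].max(2)<60).astype(np.uint8)
    for r in comps(c,dark,b): print(n,"dark",r)
h=cv2.cvtColor(T["image"],cv2.COLOR_RGB2HSV)
wood=((h[...,1]>110)).astype(np.uint8)
for r in comps(T,cv2.morphologyEx(wood,cv2.MORPH_CLOSE,np.ones((9,9))),(160,225,205,300),200):
    print("block",r); print([onz(T,p,40).tolist() for p in cv2.boxPoints(r[0])])
# cabinet
im=cv2.cvtColor(T["image"],cv2.COLOR_RGB2GRAY)
for p in [(334,207),(345,150),(250,250)]: print(p,T["image"][p[1],p[0]])
h2=cv2.resize(T["image"][95:255,285:450],None,fx=4.8,fy=3.7*1.0,interpolation=cv2.INTER_CUBIC)
a=cv2.resize(T["image"][185:255,295:420],None,fx=5,fy=5,interpolation=cv2.INTER_CUBIC)
b=cv2.resize(T["image"][225:300,155:215],None,fx=3,fy=3,interpolation=cv2.INTER_CUBIC)
b2=cv2.resize(S["image"][270:350,385:465],None,fx=3,fy=3,interpolation=cv2.INTER_CUBIC)
o=np.zeros((600,640,3),np.uint8);o[:350,:625]=a;o[355:580,:180]=b;o[355:595,200:440]=b2
cv2.imwrite("pics/crop.png",o[...,::-1])
E
```

```text
T dark (((176.5, 276.5), (11.0, 9.0), 90.0), 80.0, (172, 271, 10, 12))
T dark (((176.24325561523438, 240.95945739746094), (14.467110633850098, 6.740358352661133), 80.53767395019531), 74.0, (173, 234, 8, 15))
T dark (((194.85440063476562, 260.50604248046875), (59.11537170410156, 2.6643548011779785), 87.61405944824219), 97.5, (193, 231, 5, 60))
S dark (((429.0800476074219, 326.4400634765625), (6.0, 48.80000686645508), 53.13010025024414), 44.5, (409, 311, 40, 33))
S dark (((413.6922912597656, 314.9615173339844), (6.1017022132873535, 14.699555397033691), 33.6900634765625), 66.5, (409, 309, 11, 14))
S dark (((437.0500183105469, 293.8500061035156), (5.692099571228027, 19.922346115112305), 18.43494987487793), 74.5, (433, 285, 10, 19))
block (((181.02996826171875, 260.8990173339844), (61.699073791503906, 28.051090240478516), 88.09085083007812), 1574.0, (167, 230, 29, 63))
[[572.7, 337.5, 40.0], [573.5, 272.9, 40.0], [432.7, 266.8, 40.0], [431.8, 330.3, 40.0]]
(334, 207) [73 57 40]
(345, 150) [111 104  89]
(250, 250) [143 147 125]
```

View pics/crop.png

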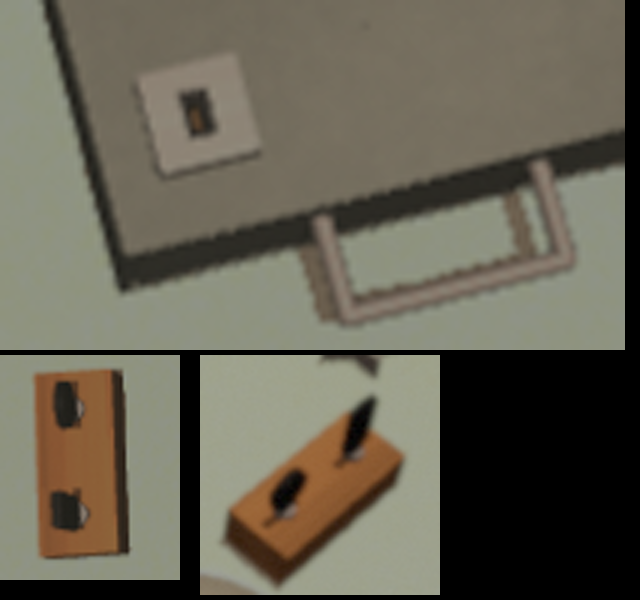

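The crop confirms the round key is in the far (+x) slot. The plate corners, keyhole and handle bar are also clear.

```bash
python3 - <<'E'
from h import *
import pickle
T=pickle.load(open("top.pkl","rb"));S=pickle.load(open("scene.pkl","rb"))
f=lambda u,v:(295+(u+.5)/5-.5,185+(v+.5)/5-.5)
P=[onz(T,f(*p),132)[:2] for p in [(137,78),(236,54),(260,152),(165,176)]]
print("plate",P,np.mean(P,0)); 
for i in range(4):
    d=P[(i+1)%4]-P[i]; print(np.linalg.norm(d).round(1),np.degrees(np.arctan2(d[1],d[0])).round(1))
print("hole",onz(T,f(197,112),132))
for c in [(293,132),(413,103),(442,204),(319,236)]: print("cabtop",onz(T,c,120))
a,b=onz(T,f(348,318),88),onz(T,f(572,258),88); print("handle",a,b,(a+b)/2,np.degrees(np.arctan2(*(a-b)[1::-1])))
# key bow
o1,d1=ray(T,(176.2,241));o2,d2=ray(S,(413.7,315))
A=np.c_[d1,-d2];s=np.linalg.lstsq(A,o2-o1,rcond=None)[0]
print("bow",o1+s[0]*d1,o2+s[1]*d2, onz(T,(176.2,241),66),onz(S,(413.7,315),68))
R=cv2.Rodrigues(ctrl.observe()["orientation"])[0];print(R.round(3))
W=cam("wrist");print("wristcam pos in tool",(R.T@(-W["R"].T@W["t"].ravel()-ctrl.observe()["eef_pos"])).round(1)); print((W["R"]@R).round(2))
E
```

```text
plate [array([615.6, -18.8]), array([625.2, -61.2]), array([582.6, -70.1]), array([573.1, -29.6])] [599.125 -44.925]
43.5 -77.2
43.5 -168.2
41.6 103.2
43.9 14.3
hole [600.4 -43.9 132. ]
cabtop [772.8  40.7 120. ]
cabtop [ 836.4 -228.   120. ]
cabtop [ 605.  -278.4  120. ]
cabtop [540.7 -10.9 120. ]
handle [ 516.4 -109.7   88. ] [ 540.9 -209.5   88. ] [ 528.65 -159.6    88.  ] 103.79283590907079
bow [544.00420892 306.54233012  67.0306773 ] [544.79546105 305.66704294  66.92074371] [544.2 306.8  66. ] [545.4 306.1  68. ]
[[-0.969  0.248 -0.001]
 [ 0.248  0.969 -0.002]
 [ 0.    -0.002 -1.   ]]
wristcam pos in tool [ 6.570e+01 -1.000e-01 -1.429e+02]
[[ 0.    1.    0.  ]
 [-0.97  0.   -0.26]
 [-0.26 -0.    0.97]]
```

```bash
cat >> h.py <<'E'
def go(pos,yawdeg):
    """prints turn about tool z, then shift in tool axes after that turn"""
    s=ctrl.observe();R=cv2.Rodrigues(s["orientation"])[0]
    y=np.degrees(np.arctan2(R[1,1],R[0,1])); a=np.radians(yawdeg)
    Y=np.array([np.cos(a),np.sin(a),0]);X=np.array([-Y[1],Y[0],0])
    d=np.array(pos)-s["eef_pos"]
    print("t",s["time_s"],"pos",s["eef_pos"].round(1),"yaw",y.round(2),"tilt",R[:2,2].round(4),"turn wz",np.radians(y-yawdeg).round(4),"shift",(X@d).round(1),(Y@d).round(1),(-d[2]).round(1))
E
python3 -c "
from h import *
go((544,306,160),92.6)"
```

```text
t 0.15 pos [148.7 580.7 230.6] yaw 75.63 tilt [-0.0005 -0.0014] turn wz -0.2962 shift -382.4 -292.4 70.6
```

Emit:
move_arm --pt "0 0 0 0 0 -0.148" --pt "0 0 0 0 0 -0.148" --pt "-32 -24.4 5.9 0 0 0" --pt "-32 -24.4 5.9 0 0 0" --pt "-32 -24.4 5.9 0 0 0" --pt "-32 -24.4 5.9 0 0 0" --pt "-32 -24.4 5.9 0 0 0" --pt "-32 -24.4 5.9 0 0 0" --grip 60

```text
time_s: 0.95
eef_pos: [348.3, 442.4, 195.5]
orientation: [0.071, -3.14, 0.001]
contact_force: [-0.7, -0.4, -0.2]
gripper_width: 51.2
finger_force: 0.0
```

Emit:
move_arm --pt "-32 -24.4 5.9 0 0 0" --pt "-32 -24.4 5.9 0 0 0" --pt "-32 -24.4 5.9 0 0 0" --pt "-32 -24.4 5.9 0 0 0" --pt "-32 -24.4 5.9 0 0 0" --pt "-32 -24.4 5.9 0 0 0" --pt "0 0 0 0 0 0"

```text
time_s: 1.65
eef_pos: [549.8, 302.9, 159.5]
orientation: [-0.065, 3.139, -0.002]
contact_force: [-1.1, 0.6, 0.5]
gripper_width: 51.6
finger_force: 0.0
```

```bash
python3 -c "
from h import *
go((544,306,160),92.6)
import pickle
c=cam('wrist','w1');pickle.dump(c,open('w1.pkl','wb'));print(proj(c,[(544.3,306.3,86),(544.3,306.3,68),(503,302,40)]))"
```

```text
t 1.65 pos [549.8 302.9 159.5] yaw 92.36 tilt [ 0.0016 -0.0013] turn wz -0.0041 shift 5.6 3.3 -0.5
[[327.7 237.1]
 [327.3 229.6]
 [323.4 162.1]]
```

View pics/w1.png

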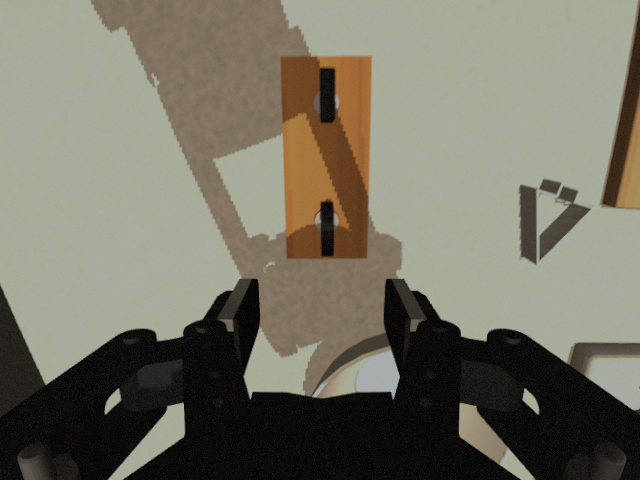

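The wrist view shows the round key as the lower one at (327,229), exactly where the model predicts it. I'll descend and grasp.

Emit:
move_arm --pt "5.3 3.6 0 0 0 0" --pt "0 0 30 0 0 0" --pt "0 0 30 0 0 0" --pt "0 0 30 0 0 0" --pt "0 0 19 0 0 0" --pt "0 0 0 0 0 0"

```text
time_s: 2.3
eef_pos: [536.1, 309.7, 49.0]
orientation: [0.074, -3.135, 0.003]
contact_force: [-1.0, -0.9, -0.7]
gripper_width: 51.3
finger_force: 0.0
```

Emit:
move_arm --pt "0 0 0 0 0 0" --pt "0 0 0 0 0 0" --pt "0 0 0 0 0 0" --pt "0 0 0 0 0 0" --pt "0 0 0 0 0 0" --pt "0 0 0 0 0 0" --pt "0 0 0 0 0 0" --pt "0 0 0 0 0 0" --grip 0 --newtons 50

```text
time_s: 3.1
eef_pos: [540.8, 307.1, 52.8]
orientation: [-0.072, 3.14, -0.005]
contact_force: [0.7, -8.5, 4.2]
gripper_width: 7.5
finger_force: 50.4
```

```bash
python3 -c "
from h import *
go((544.3,306.3,50),92.6)"
```

```text
t 3.1 pos [540.8 307.1  52.8] yaw 92.63 tilt [ 0.0009 -0.0034] turn wz 0.0005 shift -3.5 -1.0 2.8
```

Emit:
move_arm --pt "0 0 -5 0 0 0" --pt "0 0 -10 0 0 0" --pt "0 0 -15 0 0 0" --pt "0 0 -20 0 0 0" --pt "0 0 -30 0 0 0" --pt "0 0 -40 0 0 0" --pt "0 0 -30 0 0 0" --pt "0 0 -10 0 0 0"

```text
time_s: 3.9
eef_pos: [542.8, 311.1, 217.2]
orientation: [-0.071, 3.132, 0.007]
contact_force: [0.9, -0.2, 0.3]
gripper_width: 7.3
finger_force: 50.1
```

Emit:
move_arm --pt "0 0 0 0 0 0" --pt "0 0 0 0 0 0" --pt "0 0 0 0 0 0" --pt "0 0 0 0 0 0"

```text
time_s: 4.3
eef_pos: [539.3, 309.0, 209.7]
orientation: [0.071, -3.138, 0.002]
contact_force: [-0.7, 0.6, -0.3]
gripper_width: 7.3
finger_force: 50.1
```

```bash
python3 -c "
from h import *
import pickle
go((600.4,-43.9,200),103.3)
c=cam('wrist','w2');pickle.dump(c,open('w2.pkl','wb'))
s=ctrl.observe();p=s['eef_pos'];R=cv2.Rodrigues(s['orientation'])[0]
f=lambda x,y,z:p+R@np.array([x,y,z])
print(proj(c,[f(-3.5,0,z) for z in (-19+3.8,25.8,34.8)]))"
```

```text
t 4.3 pos [539.3 309.  209.7] yaw 92.59 tilt [-0.0029 -0.0012] turn wz -0.187 shift 21.8 -357.5 9.7
[[321.6 322.5]
 [321.6 281.4]
 [321.6 274.7]]
```

View pics/w2.png

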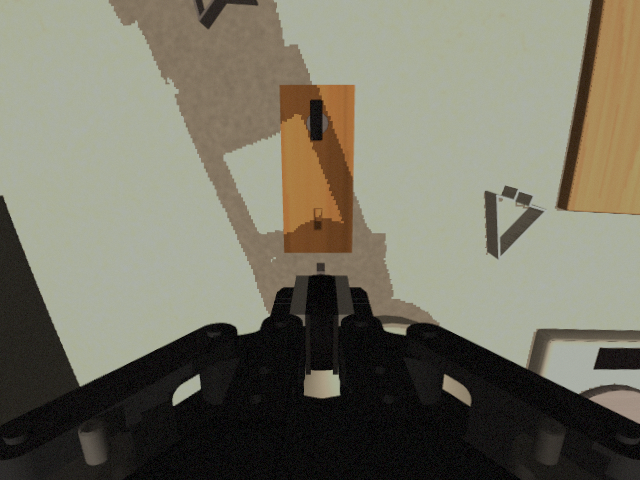

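```bash
python3 -c "
from h import *
import pickle
c=pickle.load(open('w2.pkl','rb'))
g=c['image'][255:285,312:332].max(2);print(g)
s=ctrl.observe();p=s['eef_pos'];R=cv2.Rodrigues(s['orientation'])[0]
f=lambda x,y,z:p+R@np.array([x,y,z])
for k in(-1.5,-3.5,-5.5):print(k,proj(c,[f(k+6,yy,z) for z in (34.8,22.8) for yy in(-2,2)]).tolist(),proj(c,[f(k+9,0,10)]))
print(onz(c,(318,217.5),40))
h=cv2.cvtColor(c['image'],cv2.COLOR_RGB2HSV);w=((h[...,1]>140)&(h[...,2]>60)).astype(np.uint8);w[:,:240]=0;w[:,400:]=0;w[280:]=0
q=max(cv2.findContours(w,0,1)[0],key=cv2.contourArea);b=cv2.boundingRect(q);print(b,[onz(c,u,40) for u in((b[0],b[1]),(b[0]+b[2],b[1]),(b[0]+b[2],b[1]+b[3]),(b[0],b[1]+b[3]))])
"
```

```text
[[129 129 127 127 125 126 127 130 127 133 133 132 132 131 133 130 132 130
  128 128]
 [130 128 128 127 125 127 126 131 130 130 132 130 131 130 132 130 133 131
  128 130]
 [135 129 128 128 127 127 125 125 130 132 132 133 130 131 131 130 131 129
  128 129]
 [131 132 129 130 131 128 128 128 133 136 137 133 133 130 128 129 130 128
  130 131]
 [134 135 131 131 131 127 129 128 134 140 139 136 134 133 130 130 130 126
  128 129]
 [131 130 134 133 133 134 128 129 135 138 137 136 136 132 130 129 130 129
  130 127]
 [130 128 130 132 130 132 131 131 131 135 137 136 135 133 131 131 131 132
  126 128]
 [130 133 132 130 127 114 115 114 116 117 120 117 122 132 129 130 133 134
  130 131]
 [129 130 129 130 112  64  66  65  67  69  72  68  89 131 132 131 132 133
  132 132]
 [131 128 129 129 106  49  51  59  52  55  51  56  80 132 131 131 133 135
  136 134]
 [129 131 128 124 107  54  52  56  52  56  50  52  75 130 131 132 130 134
  137 135]
 [129 128 130 127 109  51  55  58  52  55  52  58  74 131 130 132 135 132
  134 134]
 [133 133 130 130 109  52  57  56  54  51  51  59  74 133 135 133 135 136
  133 
[... 1168 characters left out ...]
 12  14   1  13
    2  12]
 [  2  22  12  17  12  13   0  13   7  14   8   1   5  15   0  12   8   0
    0  11]
 [ 22   5  20   1   1  20   6   8   8   8  22  17  21  11  11   9  12   9
   12   9]
 [ 15  20   7   0  13   8  15  13   4  14  17   7  20  17  12   0   9  11
    7  13]]
-1.5 [[317.7, 259.9], [325.6, 259.9], [317.4, 268.2], [325.8, 268.2]] [[321.6 271.9]]
-3.5 [[317.7, 263.6], [325.6, 263.6], [317.4, 272.1], [325.8, 272.1]] [[321.6 276.1]]
-5.5 [[317.7, 267.3], [325.6, 267.3], [317.4, 276.0], [325.8, 276.0]] [[321.6 280.4]]
[542.8 305.8  40. ]
(280, 85, 74, 168) [array([436.1, 270.9,  40. ]), array([433.5, 329.8,  40. ]), array([573.4, 339.1,  40. ]), array([576.5, 273.6,  40. ])]
```

The bit tip shows at (320,263), which puts the key at tool offset (-2.9, -0.6). The empty slot is at (318,218). Next is the lock.

Emit:
move_arm --pt "0 0 0 0 0 -0.0935" --pt "0 0 0 0 0 -0.0935" --pt "2.5 -30 0 0 0 0" --pt "2.5 -40 0 0 0 0" --pt "2.5 -40 0 0 0 0" --pt "2.5 -40 0 0 0 0" --pt "2.5 -40 0 0 0 0" --pt "2.5 -40 0 0 0 0"

```text
time_s: 5.15
eef_pos: [578.4, 80.6, 210.7]
orientation: [0.364, -3.119, -0.0]
contact_force: [0.8, 0.0, -1.1]
gripper_width: 7.5
finger_force: 50.1
```

Emit:
move_arm --pt "2.5 -40 0 0 0 0" --pt "2.5 -40 0 0 0 0" --pt "2.5 -30 0 0 0 0" --pt "2.2 -17 0 0 0 0" --pt "0 0 0 0 0 0" --pt "0 0 0 0 0 0" --pt "0 0 0 0 0 0" --pt "0 0 0 0 0 0"

```text
time_s: 5.95
eef_pos: [598.2, -42.3, 211.5]
orientation: [0.366, -3.12, -0.001]
contact_force: [0.8, -0.7, -0.5]
gripper_width: 7.5
finger_force: 50.1
```

Emit:
move_arm --pt "0 0 0 0 0 0" --pt "0 0 0 0 0 0" --pt "0 0 0 0 0 0"

```text
time_s: 6.25
eef_pos: [598.4, -43.3, 211.6]
orientation: [-0.365, 3.12, -0.0]
contact_force: [0.4, -0.1, -0.2]
gripper_width: 7.2
finger_force: 50.1
```

```bash
python3 -c "
from h import *
import pickle
go((600.4,-43.9,210),103.3)
c=cam('wrist','w3');pickle.dump((c,ctrl.observe()),open('w3.pkl','wb'))
a=cv2.resize(c['image'][150:350,220:420],None,fx=3,fy=3,interpolation=cv2.INTER_CUBIC);cv2.imwrite('pics/w3c.png',a[...,::-1])"
```

```text
t 6.25 pos [598.4 -43.3 211.6] yaw 103.34 tilt [ 0.     -0.0001] turn wz 0.0006 shift -1.8 -1.0 1.6
```

View pics/w3c.png

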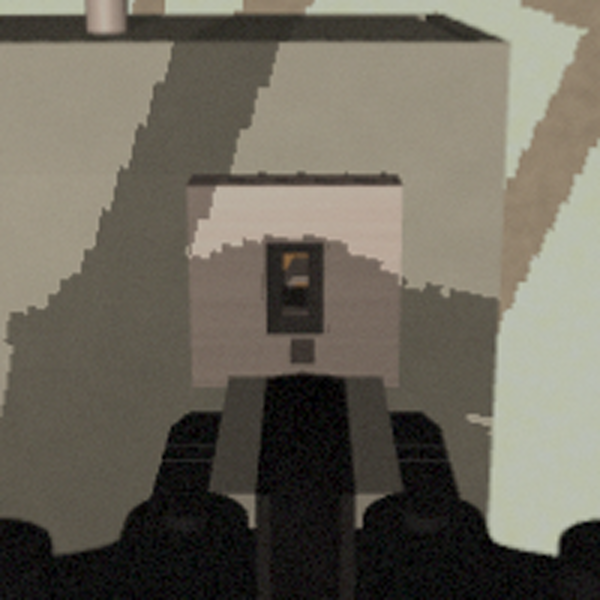

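The crop shows the keyhole centred at about (318.1,245.3) in full-image pixels and the tip at (320.4,262.4), with the edges well aligned.

```bash
python3 -c "
from h import *
import pickle
c,s=pickle.load(open('w3.pkl','rb'))
p=s['eef_pos'];R=cv2.Rodrigues(s['orientation'])[0]
print('cam in tool',(R.T@(-c['R'].T@c['t'].ravel()-p)).round(2))
h=onz(c,(318.1,245.3),132);print('hole',h,'in tool',(R.T@(h-p)).round(2))
k=onz(c,(320.2,262.4),p[2]-34.8);print('tip edge in tool',(R.T@(k-p)).round(2))"
```

```text
cam in tool [  65.6     0.32 -142.98]
hole [600.4 -45.  132. ] in tool [-1.56 -1.94 79.57]
tip edge in tool [ 2.92 -0.47 34.77]
```

Emit:
move_arm --pt "1.5 -1.5 15 0 0 0" --pt "0 0 15 0 0 0" --pt "0 0 9 0 0 0" --pt "0 0 0 0 0 0" --pt "0 0 0 0 0 0" --pt "0 0 0 0 0 0"

```text
time_s: 6.9
eef_pos: [597.9, -45.6, 173.3]
orientation: [-0.364, 3.119, -0.001]
contact_force: [0.3, -0.7, 0.0]
gripper_width: 6.9
finger_force: 50.1
```

```bash
python3 -c "
from h import *
import pickle
go((600.4,-43.9,144.8),103.3)
c=cam('wrist','w4')
a=cv2.resize(c['image'][190:310,260:380],None,fx=5,fy=5,interpolation=cv2.INTER_CUBIC);cv2.imwrite('pics/w4c.png',a[...,::-1])"
```

```text
t 6.9 pos [597.9 -45.6 173.3] yaw 103.31 tilt [ 0.0013 -0.0004] turn wz 0.0001 shift -2.8 1.1 28.5
```

View pics/w4c.png

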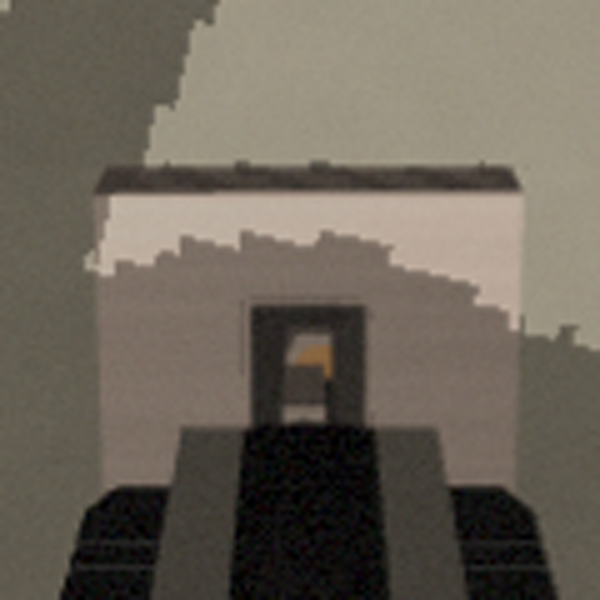

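The bit (centre column 305.5) lies over the hole (centre 309), within about 0.4 mm. I'll insert it slowly.

Emit:
move_arm --pt "0.2 0.3 3 0 0 0" --pt "0 0 3 0 0 0" --pt "0 0 3 0 0 0" --pt "0 0 3 0 0 0" --pt "0 0 0 0 0 0"

```text
time_s: 7.45
eef_pos: [597.0, -45.2, 160.0]
orientation: [0.364, -3.12, -0.0]
contact_force: [0.8, 0.6, -0.9]
gripper_width: 7.0
finger_force: 50.1
```

Emit:
move_arm --pt "0 0 2.5 0 0 0" --pt "0 0 2.5 0 0 0" --pt "0 0 2.5 0 0 0" --pt "0 0 2.5 0 0 0" --pt "0 0 0 0 0 0" --pt "0 0 0 0 0 0"

```text
time_s: 8.05
eef_pos: [597.0, -45.3, 150.4]
orientation: [0.364, -3.12, 0.0]
contact_force: [1.1, 0.2, -0.4]
gripper_width: 7.4
finger_force: 50.1
```

Still free of force. On to the collar.

Emit:
move_arm --pt "0 0 2 0 0 0" --pt "0 0 2 0 0 0" --pt "0 0 1 0 0 0" --pt "0 0 1 0 0 0" --pt "0 0 0 0 0 0" --pt "0 0 0 0 0 0"

```text
time_s: 8.65
eef_pos: [597.0, -45.3, 144.6]
orientation: [0.364, -3.12, 0.0]
contact_force: [0.7, -0.4, 0.7]
gripper_width: 6.9
finger_force: 50.2
```

Emit:
move_arm --pt "0 0 1 0 0 0" --pt "0 0 1 0 0 0" --pt "0 0 0 0 0 0" --pt "0 0 0 0 0 0"

```text
time_s: 9.05
eef_pos: [597.3, -45.3, 144.3]
orientation: [-0.364, 3.119, -0.001]
contact_force: [-4.8, 0.6, 14.0]
gripper_width: 7.2
finger_force: 52.7
```

The key is home, with 14 N on the collar. I'll turn it about the key axis.

Emit:
move_arm --pt "-0.08 0.37 0 0 0 0.12" --pt "-0.08 0.37 0 0 0 0.12" --pt "-0.08 0.37 0 0 0 0.12" --pt "-0.08 0.37 0 0 0 0.12" --pt "0 0 0 0 0 0"

```text
time_s: 9.55
eef_pos: [598.1, -44.0, 144.3]
orientation: [0.393, 3.115, -0.001]
contact_force: [-2.0, -0.7, 11.2]
gripper_width: 7.3
finger_force: 52.3
```

Emit:
move_arm --pt "-0.08 0.37 0 0 0 0.12" --pt "-0.08 0.37 0 0 0 0.12" --pt "-0.08 0.37 0 0 0 0.12" --pt "-0.08 0.37 0 0 0 0.12" --pt "0 0 0 0 0 0"

```text
time_s: 10.05
eef_pos: [598.9, -42.7, 144.3]
orientation: [1.122, 2.932, 0.0]
contact_force: [-3.1, -0.7, 12.0]
gripper_width: 7.5
finger_force: 52.3
```

```bash
python3 -c "
from h import *
go((597,-45.3,144.3),103.3-83)
s=ctrl.observe();print(s['contact_force'],s['moment'],s['gripper_width'])"
```

```text
t 10.05 pos [598.9 -42.7 144.3] yaw 48.12 tilt [ 0.0021 -0.0007] turn wz 0.4855 shift -1.7 -2.7 0.0
[-3.09706043 -0.65367957 11.96054893] [ 0.00910059  0.48005544 -0.00479028] 7.472078883120003
```

Emit:
move_arm --pt "-0.08 0.37 0 0 0 0.12" --pt "-0.08 0.37 0 0 0 0.12" --pt "-0.08 0.37 0 0 0 0.12" --pt "-0.08 0.37 0 0 0 0.12" --pt "0 0.1 0 0 0 0.03" --pt "0 0 0 0 0 0" --pt "0 0 0 0 0 0" --pt "0 0 0 0 0 0"

```text
time_s: 10.85
eef_pos: [600.3, -42.0, 144.3]
orientation: [1.821, 2.557, 0.001]
contact_force: [-2.7, -0.1, 12.8]
gripper_width: 7.4
finger_force: 52.3
```

```bash
python3 -c "
from h import *
go((597,-45.3,144.3),103.3-83)
s=ctrl.observe();print(s['contact_force'],s['moment'],s['gripper_width'])"
```

```text
t 10.85 pos [600.3 -42.  144.3] yaw 19.09 tilt [ 0.0019 -0.0006] turn wz -0.0211 shift -1.9 -4.2 0.0
[-2.67262649 -0.10572273 12.78129095] [0.04061741 0.50065075 0.04140779] 7.406515352630761
```

Emit:
move_arm --pt "0 0.15 0 0 0 0.05" --pt "0 0 0 0 0 0" --pt "0 0 0 0 0 0"

```text
time_s: 11.15
eef_pos: [600.4, -41.9, 144.3]
orientation: [1.885, 2.511, 0.001]
contact_force: [-1.9, -0.2, 12.9]
gripper_width: 7.3
finger_force: 52.3
```

```bash
python3 -c "
from h import *
go((597,-45.3,144.3),103.3-83)
s=ctrl.observe();print(s['contact_force'],s['moment'],s['gripper_width'])"
```

```text
t 11.15 pos [600.4 -41.9 144.3] yaw 16.22 tilt [ 0.0019 -0.0005] turn wz -0.0711 shift -2.0 -4.4 0.0
[-1.94246943 -0.24252328 12.90485076] [0.04163444 0.51644711 0.0480418 ] 7.2945546689522045
```

The torque is still only the turning friction, because of play in the slot. I'll turn on to the stop.

Emit:
move_arm --pt "0 0.2 0 0 0 0.06" --pt "0 0.2 0 0 0 0.06" --pt "0 0 0 0 0 0" --pt "0 0 0 0 0 0"

```text
time_s: 11.55
eef_pos: [600.8, -41.9, 144.3]
orientation: [2.032, 2.394, 0.001]
contact_force: [-2.6, 0.6, 11.4]
gripper_width: 7.3
finger_force: 52.3
```

```bash
python3 -c "
from h import *
go((597,-45.3,144.3),103.3-83)
s=ctrl.observe();print(s['contact_force'],s['moment'],s['gripper_width'])"
```

```text
t 11.55 pos [600.8 -41.9 144.3] yaw 9.35 tilt [ 0.0019 -0.0007] turn wz -0.1911 shift -1.9 -4.8 0.0
[-2.60583049  0.64691386 11.43359448] [0.00631826 0.52235008 0.13381035] 7.308752247517236
```

Emit:
move_arm --pt "0 0.2 0 0 0 0.07" --pt "0 0 0 0 0 0" --pt "0 0 0 0 0 0" --pt "0 0 0 0 0 0"

```text
time_s: 11.95
eef_pos: [601.0, -41.9, 144.3]
orientation: [2.114, 2.322, 0.001]
contact_force: [-2.3, 1.0, 12.0]
gripper_width: 7.1
finger_force: 52.3
```

```bash
python3 -c "
from h import *
go((597,-45.3,144.3),103.3-83)
s=ctrl.observe();print(s['contact_force'],s['moment'],s['gripper_width'])"
```

```text
t 11.95 pos [601.  -41.9 144.3] yaw 5.36 tilt [ 0.0019 -0.0008] turn wz -0.2607 shift -1.8 -4.9 0.0
[-2.25008227  1.0150168  12.03243117] [0.02715855 0.49655206 0.24850688] 7.095255540770739
```

The torque has risen to 0.25 N m, so the key is at the stop. I'll unload, release and rise.

Emit:
move_arm --pt "0 0 -0.8 0 0 -0.04" --pt "0 0 -0.7 0 0 -0.03" --pt "0 0 0 0 0 0"

```text
time_s: 12.25
eef_pos: [600.7, -41.9, 144.4]
orientation: [2.032, 2.395, 0.0]
contact_force: [-0.3, -0.2, 2.8]
gripper_width: 7.4
finger_force: 50.7
```

Emit:
move_arm --pt "0 0 0 0 0 0" --pt "0 0 0 0 0 0" --pt "0 0 0 0 0 0" --pt "0 0 0 0 0 0" --grip 45

```text
time_s: 12.65
eef_pos: [600.2, -41.6, 143.8]
orientation: [-2.033, -2.395, 0.0]
contact_force: [0.1, -0.2, -1.1]
gripper_width: 38.3
finger_force: 0.0
```

Emit:
move_arm --pt "0 0 -8 0 0 0" --pt "0 0 -15 0 0 0" --pt "0 0 -25 0 0 0" --pt "0 0 -25 0 0 0" --pt "0 0 -12 0 0 0" --pt "0 0 0 0 0 0" --pt "0 0 0 0 0 0"

```text
time_s: 13.35
eef_pos: [599.9, -41.6, 228.5]
orientation: [-2.033, -2.395, 0.001]
contact_force: [-0.7, 0.1, -0.3]
gripper_width: 38.4
finger_force: 0.0
```

```bash
python3 -c "
from h import *
go((529.5,-159,230),13.3)
s=ctrl.observe();print(s['joints'].round(2),s['contact_force'],s['gripper_width'])
c=cam('wrist','w5')
print(proj(c,[(600.4,-45,110),(600.4,-45,160),(600.4,-45,178),(529.5,-159,85)]))"
```

```text
t 13.35 pos [599.9 -41.6 228.5] yaw 9.34 tilt [-0.0006  0.    ] turn wz -0.0692 shift -98.0 -95.5 -1.5
[-0.18  0.36  1.51 -0.    1.27 -0.35] [-0.68181862  0.10219047 -0.25398391] 38.44641669795885
[[321.6 231.6]
 [321.6 252.9]
 [321.6 263. ]
 [220.2 336.2]]
```

View pics/w5.png

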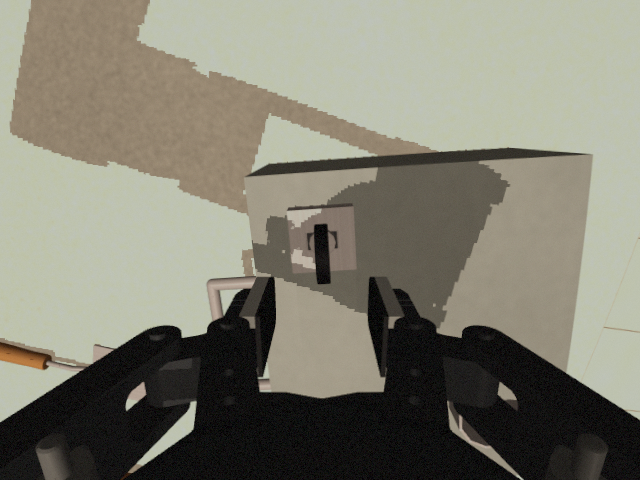

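The key stands upright and turned in the plate at (322,250). I'll hook the bar with shut fingers from behind, so I turn the tool to yaw 103.3.

Emit:
move_arm --pt "0 0 0 0 0 -0.149" --pt "0 0 0 0 0 -0.149" --pt "0 0 0 0 0 -0.149" --pt "0 0 0 0 0 -0.149" --pt "0 0 0 0 0 -0.149" --pt "0 0 0 0 0 -0.149" --pt "0 0 0 0 0 -0.149" --pt "0 0 0 0 0 -0.149" --grip 0

```text
time_s: 14.2
eef_pos: [599.3, -41.5, 227.2]
orientation: [-0.328, -3.121, -0.0]
contact_force: [0.5, -0.4, 0.0]
gripper_width: -0.2
finger_force: 0.0
```

Emit:
move_arm --pt "0 0 0 0 0 -0.149" --pt "0 0 0 0 0 -0.149" --pt "0 0 0 0 0 -0.149" --pt "0 0 0 0 0 0" --pt "0 0 0 0 0 0"

```text
time_s: 14.7
eef_pos: [599.7, -41.6, 227.9]
orientation: [0.356, -3.119, -0.001]
contact_force: [0.6, 0.5, 0.6]
gripper_width: -0.3
finger_force: 0.0
```

```bash
python3 -c "
from h import *
go((553.2,-153.8,70),103.3)
s=ctrl.observe();print(s['joints'].round(2),s['gripper_width'])"
```

```text
t 14.7 pos [599.7 -41.6 227.9] yaw 103.02 tilt [-0.0021  0.0003] turn wz -0.005 shift 71.0 -98.5 157.9
[-0.18  0.36  1.51 -0.    1.27 -1.98] -0.2644951901948793
```

Emit:
move_arm --pt "23.7 -32.8 0 0 0 0" --pt "23.7 -32.8 0 0 0 0" --pt "23.6 -32.9 0 0 0 -0.005" --pt "0 0 25 0 0 0" --pt "0 0 30 0 0 0" --pt "0 0 25 0 0 0" --pt "0 0 0 0 0 0" --pt "0 0 0 0 0 0"

```text
time_s: 15.5
eef_pos: [553.5, -153.8, 148.9]
orientation: [0.367, -3.119, -0.001]
contact_force: [0.6, -0.2, -0.8]
gripper_width: 0.2
finger_force: 0.0
```

```bash
python3 -c "
from h import *
go((553.2,-153.8,70),103.3)
c=cam('wrist','w6')
print(proj(c,[(553.2,-153.8,85),(529.5,-159,85),(573.4,-148.8,85)]))"
```

```text
t 15.5 pos [ 553.5 -153.8  148.9] yaw 103.43 tilt [-0.0012  0.0004] turn wz 0.0022 shift 0.3 0.0 78.9
[[321.4 250. ]
 [322.2 209.2]
 [321.7 283.2]]
```

View pics/w6.png

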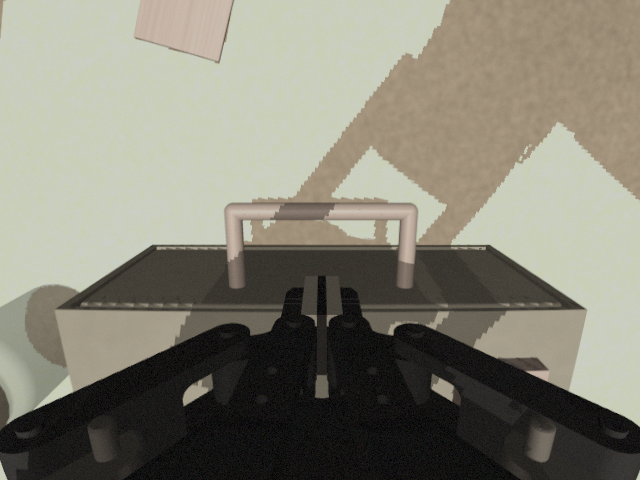

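The bar is at (321,211), as predicted. I'll descend into the gap and pull.

Emit:
move_arm --pt "0 0 20 0 0 0" --pt "0 0 20 0 0 0" --pt "0 0 20 0 0 0" --pt "0 0 12 0 0 0" --pt "0 0 7 0 0 0" --pt "0 0 0 0 0 0" --pt "0 0 0 0 0 0"

```text
time_s: 16.25
eef_pos: [554.5, -154.1, 70.9]
orientation: [-0.37, 3.119, -0.001]
contact_force: [-0.5, -0.4, 1.1]
gripper_width: -0.2
finger_force: 0.0
```

Emit:
move_arm --pt "5 0 0 0 0 0" --pt "5 0 0 0 0 0" --pt "5 0 0 0 0 0" --pt "5 0 0 0 0 0" --pt "0 0 0 0 0 0"

```text
time_s: 16.75
eef_pos: [533.1, -158.6, 70.1]
orientation: [0.369, -3.119, -0.0]
contact_force: [-0.1, 0.4, 0.1]
gripper_width: 0.0
finger_force: 0.0
```

Emit:
move_arm --pt "8 0 0 0 0 0" --pt "12 0 0 0 0 0" --pt "12 0 0 0 0 0" --pt "12 0 0 0 0 0" --pt "12 0 0 0 0 0" --pt "12 0 0 0 0 0" --pt "12 0 0 0 0 0"

```text
time_s: 17.45
eef_pos: [455.5, -177.5, 70.1]
orientation: [0.37, -3.12, 0.0]
contact_force: [2.1, -0.0, 0.9]
gripper_width: 0.1
finger_force: 0.9
```

Emit:
move_arm --pt "8 0 0 0 0 0" --pt "6 0 0 0 0 0" --pt "4 0 0 0 0 0" --pt "2 0 0 0 0 0" --pt "0 0 0 0 0 0" --pt "0 0 0 0 0 0" --pt "0 0 0 0 0 0"

```text
time_s: 18.15
eef_pos: [437.2, -181.9, 70.0]
orientation: [0.371, -3.119, 0.0]
contact_force: [0.1, -0.1, -0.3]
gripper_width: -0.1
finger_force: 0.0
```

```bash
python3 -c "
from h import *
go((553.2,-153.8,70),103.3)
s=ctrl.observe();p=s['eef_pos'];R=cv2.Rodrigues(s['orientation'])[0]
print(s['contact_force'])
c=cam('top','t7')
print(proj(c,[p+R@np.array([16,50,-20]),p+R@np.array([16,-50,-20])]))
a=cv2.resize(c['image'][95:315,280:460],None,fx=2.7,fy=2.7);cv2.imwrite('pics/t7c.png',a[...,::-1])"
```

```text
t 18.15 pos [ 437.2 -181.9   70. ] yaw 103.55 tilt [-0.0002 -0.0002] turn wz 0.0044 shift -119.3 0.7 -0.0
[ 0.06861291 -0.06196554 -0.28472097]
[[378.7 296.8]
 [422.9 284.9]]
```

View pics/t7c.png

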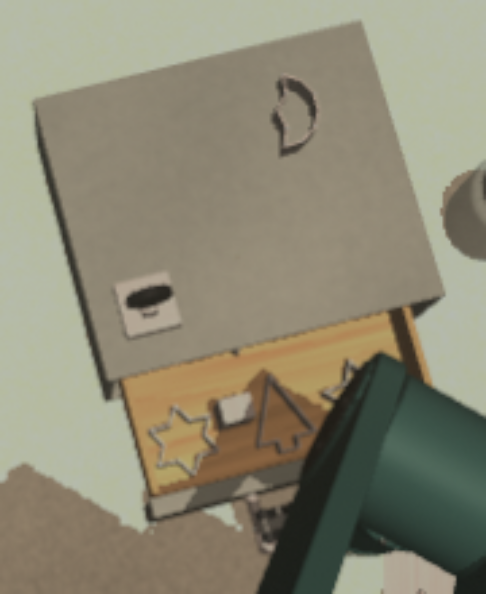

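The drawer is out about 10–11 cm and the key is standing turned in the lock. I'll pull a few more mm for margin, then back off and rise.

Emit:
move_arm --pt "3 0 0 0 0 0" --pt "3 0 0 0 0 0" --pt "1 0 0 0 0 0" --pt "0 0 0 0 0 0" --pt "-5 0 0 0 0 0" --pt "-4 0 0 0 0 0" --pt "0 0 0 0 0 0"

```text
time_s: 18.9
eef_pos: [439.9, -181.5, 70.1]
orientation: [-0.371, 3.119, -0.001]
contact_force: [-0.1, 0.7, 0.3]
gripper_width: -0.0
finger_force: 0.0
```

Emit:
move_arm --pt "0 0 -10 0 0 0" --pt "0 0 -25 0 0 0" --pt "0 0 -35 0 0 0" --pt "0 0 -35 0 0 0" --pt "0 0 -30 0 0 0" --pt "0 0 -10 0 0 0" --pt "0 0 0 0 0 0" --pt "0 0 0 0 0 0"

```text
time_s: 19.7
eef_pos: [438.4, -181.1, 214.3]
orientation: [0.37, -3.119, -0.001]
contact_force: [-0.8, -0.4, 0.3]
gripper_width: -0.0
finger_force: 0.0
```

```bash
python3 -c "
from h import *
go((437,-182,220),103.3)
s=ctrl.observe();print(s['contact_force'],s['dq'].round(3))
c=cam('wrist','w8');W=c
h=lambda d:(529.8-.973*d,-159.3-.23*d,85)
for d in(95,110,120):print(d,proj(c,[h(d)]))
g=cv2.cvtColor(c['image'],cv2.COLOR_RGB2GRAY).astype(int);print([(r,g[r,300],g[r,340]) for r in range(150,262,3)])"
```

```text
t 19.7 pos [ 438.4 -181.1  214.3] yaw 103.53 tilt [-0.0011  0.0005] turn wz 0.0041 shift 1.6 -0.6 -5.7
[-0.80264123 -0.37490068  0.26595828] [ 0.     0.021  0.015  0.002 -0.002  0.003]
95 [[321.7 223.1]]
110 [[321.8 203.5]]
120 [[321.8 190.1]]
[(150, np.int64(191), np.int64(191)), (153, np.int64(190), np.int64(192)), (156, np.int64(190), np.int64(191)), (159, np.int64(192), np.int64(192)), (162, np.int64(191), np.int64(191)), (165, np.int64(189), np.int64(159)), (168, np.int64(191), np.int64(139)), (171, np.int64(190), np.int64(138)), (174, np.int64(191), np.int64(135)), (177, np.int64(191), np.int64(134)), (180, np.int64(190), np.int64(132)), (183, np.int64(190), np.int64(138)), (186, np.int64(128), np.int64(85)), (189, np.int64(159), np.int64(100)), (192, np.int64(182), np.int64(113)), (195, np.int64(154), np.int64(99)), (198, np.int64(137), np.int64(103)), (201, np.int64(191), np.int64(185)), (204, np.int64(147), np.int64(190)), (207, np.int64(137), np.int64(190)), (210, np.int64(135), np.int64(190)), (213, np.int64(134), np.int64(192)), (216, np.int64(138), np.int64(190)), (219, np.int64(137), np.int64(190)), (222, np.int64(133), np.int64(190)), (225, np.int64(135), np.int64(170)), (228, np.int64(63), np.int64(65)), (231, np.int64(46), np.int64(46)), (234, np.int64(51), np.int64(47)), (237, np.int64(50), np.int64(46)), (240, np.int64(44), np.int64(47)), (243, np.int64(46), np.int64(45)), (246, np.int64(47), np.int64(44)), (249, np.int64(44), np.int64(44)), (252, np.int64(44), np.int64(49)), (255, np.int64(48), np.int64(49)), (258, np.int64(52), np.int64(48)), (261, np.int64(65), np.int64(70))]
```

The bar is at row 192, so the drawer is out about 118 mm and the robot is clear of everything. Handing in.

```bash
python3 -c "
from bench import ctrl
print(ctrl.job_done())"
```

```text
the job is handed in; nothing more can be done
None
```

The job is handed in at about 20 s of the 56 s limit: the round key is home in the lock and turned to its stop, the drawer is out about 118 mm by the wrist camera, and the arm is clear; the hand-in returned no verdict.

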